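# Break down a set-up pile into its foam trays

## Task

The shaft that this set-up carried is finished, so take the pile apart and put its four pieces away: the riser bar, the V-block, the square packing block and the screw jack each go, the right way up and lying flat on the pocket's floor, into the foam tray whose pocket is cut to that piece's outline. These are ground tools: set them down rather than letting them fall, don't tip any of them over, and leave the two finished U-shaped brackets on the bench where they stand.

Things in the scene. Friction and masses are not known exactly. Their poses are not given: they have to be found in the camera images.
- riser: Riser bar, the bottom of the pile: aluminium bar 150 (x) x 50 (y) x 30 mm (z), two rows of small dark holes on top, 0.6 kg. It lies on the bench. Origin: centre of its underside, z up; x along its length. The V-block stands on one end half of it and the packing block on the other, each about 42 mm from its centre; which end varies.
- vblock: V-block: bright steel block 60 (x) x 36 (y) x 34 mm (z) with a V groove along x in its top; its long sides are flat, upright grip faces. Stands on the riser bar with its length along the bar, 0.45 kg. Origin: centre of its underside, z up.
- packing: Packing block: plain square steel block 46 x 46 x 30 mm (z), small dark hole in each corner, 0.48 kg. Stands on the riser bar and carries the screw jack. Origin: centre of its underside, z up; x and y square to its sides.
- jack: Screw jack: dark round steel body 34 mm in diameter and 32 mm high, above it a narrower nut, screw and round pad to 50 mm overall height, 0.25 kg. Stands on the packing block, near its middle. Origin: centre of its underside, z up.
- riser_tray: Tray of the riser bar: a fixed black foam tray, 14 mm high over the bench, with a pale-bottomed pocket 8 mm deep in its middle (pocket floor 6 mm above the bench), about 8 mm of play all round the piece; tray 190 x 90 mm, pocket 166 (x) x 66 mm (y). Origin: centre of its underside, z up, under the pocket's centre; x along the pocket's length.
- vblock_tray: Tray of the V-block: a fixed black foam tray, 14 mm high over the bench, with a pale-bottomed pocket 8 mm deep in its middle (pocket floor 6 mm above the bench), about 8 mm of play all round the piece; tray 104 x 80 mm, oblong pocket 76 (x) x 52 mm (y). Origin: centre of its underside, z up, under the pocket's centre; x along the pocket's length.
- packing_tray: Tray of the packing block: a fixed black foam tray, 14 mm high over the bench, with a pale-bottomed pocket 8 mm deep in its middle (pocket floor 6 mm above the bench), about 8 mm of play all round the piece; tray 90 x 90 mm, square pocket 62 x 62 mm. Origin: centre of its underside, z up, under the pocket's centre; x and y square to the pocket's sides.
- jack_tray: Tray of the screw jack: a fixed black foam tray, 14 mm high over the bench, with a pale-bottomed pocket 8 mm deep in its middle (pocket floor 6 mm above the bench), about 8 mm of play all round the piece; tray 80 x 80 mm, round pocket 50 mm in diameter. Origin: centre of its underside, z up, under the pocket's centre.
- bracket_l: Finished aluminium U-bracket standing loose on the bench at the left of the pile, 58 (x) x 50 (y) x 57 mm, two upright cheeks with holes. Not to be disturbed. Origin: centre of its underside, z up.
- bracket_r: The other finished aluminium U-bracket, the same, at the right of the pile. Not to be disturbed. Origin: centre of its underside, z up.
There are look-alikes about, which are no part of the job. What is shaped like the vblock but blue is not meant.

How it is judged:
By the outcome, as a careful person would: the job done as asked, in the order asked, and still so for the second after the job is handed in, with the robot touching nothing.
It also fails if it takes over 104 s, if anything falls off the work surface, if the arm or the gripper's body presses on something with over 40 N, if the wrist force passes 120 N, or if a joint passes its speed limit or range.

## Robot

A 6-joint arm with a two-finger parallel gripper is mounted at the origin on the work surface. World frame = base frame: x ahead of the robot, y to its left, z up, the work surface at z = 0. Lengths are in mm, angles in degrees, forces in N, time in s.
With the tool pointing down it reaches from about 250 to 725 mm from the base axis. Payload 9.7 kg.
Tool frame: the origin (TCP) lies at the very end of the fingers, on their centre line; the grasp point (between the pads) lies 19 mm behind it; z points along the fingers, y is the direction in which the jaws open and shut (so a half turn about z gives the same grasp; the last joint's range is limited). The gripper opens to 85 mm and grips with 20 to 120 N. Pads are 22 mm wide; open, the fingers measure 114 mm over their backs; the gripper's body (76 mm by 85 mm) begins 54 mm behind the grasp point. The pads swing forward as they close: fully open they stand 13 mm farther back than shut.
Start: joints at [-65.947, 4.979, 10.078, 95.1, 0, 90], TCP at [224.165, -502.242, 231.284] pointing down, gripper open.
Joint ranges: [-179.16, 179.16], [-48.56, 103.87], [-65.8, 70.77], [-126.05, 130.52], [-82.76, 87.17], [-180, 180]. Speed limits (degrees/s): [127.2, 127.2, 147.25, 180, 180, 180].

## Interface

Orientations are given as [roll, pitch, yaw] about the fixed x, y, z axes, in that order (R = Rz(yaw) Ry(pitch) Rx(roll)).
In Python, from plant import bot gives the robot as it stands. The module is installed in compiled form; this text tells all that it offers.
- The arm moves only by the shell command python3 -m pendant 'ROWS' [OPENING]. ROWS is a JSON object of lists of equal length, an entry for each row: "xyz": the shift along the tool's x, y, z normalised to -1 to 1, where 1 is 0.3 m, a list of three; "turn": the turn about the tool's z normalised to -1 to 1, where 1 is 120 degrees. In form: {"xyz": [[x, y, z], ...], "turn": [turn, ...]}. A call has 1 to 12 rows; each row is the pose to reach, as a shift and turn from the pose commanded when the call began, along the tool's axes at that moment; what a row does not reach only later rows make up. A row lasts 1/8 s, in which the tool goes at most 62.5 mm and 10.7 degrees, less where a joint would pass 70% of its speed; a pose out of reach is approached as far as the arm can. A call with a number of a shift or a turn outside -1 to 1 is refused whole. A call with a gripper value outside its range is refused whole. OPENING is the gripper command: -1 is shut, 1 is fully open, values between are in proportion, set as the call begins (- or left out, the last holds). The fingers move at their own pace and stop on an object; the grip force is fixed at half the most. Time passes only in rows, so rows that repeat a pose let the fingers close. It gives the time, the measured TCP pose, the force and the opening at its end, in the units of the state.
- bot.get_obs(): the state, without advancing time (a new reading comes with each control period).
- bot.capture(name): name is "scene" or "side" or "wrist"; returns a dict with "img" (420x560x3 uint8, red, green, blue), "fov_y" (degrees; the focal length in pixels is half the picture's height over the tangent of half this angle, whatever the lens; pixels are square), "cx", "cy" (the principal point, pixels), "k1" (the pictures are not rectified: a ray, as slopes to the right and down, at radius r is drawn at 1 + k1 r^2 times it, then the intrinsics apply), "R" (3x3) and "t" (3): a world point X has camera coordinates R X + t. Camera axes: x right, y down, z forward; pixel columns grow to the right and rows downward; lengths in mm; the calibration is good to about 2 mm. A picture is of the moment at which its call begins. There is no depth.
- bot.close_job(): hands the job in, once; it reports no verdict.
The state is a dict: "time": time; "joints": joint angles; "dq": joint speeds; "effort": joint torques, N m; "tcp_pos": TCP position; "ee_rot": TCP orientation; "ft_force": force on the tool from outside, world axes, zero at the start; "moment": the same for the moment, N m; "finger_gap": finger opening in mm.
Only numpy, scipy, OpenCV 4.12 (cv2) and the standard library are available. Lean on these libraries where they do the work, as an engineer would, in place of code of your own. Each camera call takes 0.05 s, during which the arm holds its last target.

## Working session

There is one attempt and no reset: what is moved stays moved. The work goes in short steps, Python scripts to look and compute and a shell command to move; the robot and the scene stay as the last step left them, time stands still between calls to the robot, and variables do not carry over. Pictures are saved under pics/ and viewed, and the job is handed in when it is done.

```bash
mkdir -p pics; cat > h.py <<'E'
import numpy as np, cv2
from plant import bot
def cap(n,f):
    c=bot.capture(n); cv2.imwrite('pics/'+f+'.png',c['img'][:,:,::-1]); np.savez('pics/'+f+'.npz',**c); return c
def load(f): return dict(np.load('pics/'+f+'.npz'))
def foc(c): return 210/np.tan(np.radians(float(c['fov_y']))/2)
def ray(c,u,v):
    f=foc(c); d=np.array([(u-c['cx'])/f,(v-c['cy'])/f]); s=d.copy()
    for _ in range(30): s=d/(1+c['k1']*(s@s))
    R=c['R']; return -R.T@c['t'], R.T@np.array([s[0],s[1],1.])
def onz(c,u,v,z):
    o,d=ray(c,u,v); return o+d*(z-o[2])/d[2]
def proj(c,X):
    p=c['R']@np.asarray(X,float)+c['t']; s=p[:2]/p[2]; s=s*(1+c['k1']*(s@s)); f=foc(c); return np.array([s[0]*f+c['cx'],s[1]*f+c['cy']])
E
python3 - <<'E'
from h import *
for n in('scene','side','wrist'):
    c=cap(n,n+'0'); print(n,c['img'].shape,c['fov_y'],c['cx'],c['cy'],c['k1'],(-c['R'].T@c['t']).round(),c['R'].round(2).tolist())
print(bot.get_obs())
E
```

```text
scene (420, 560, 3) 49.5053197008405 283.4247822135391 218.5922580025715 0.046104249704074035 [ 934. -476.  978.] [[0.76, 0.65, -0.0], [0.53, -0.62, -0.58], [-0.39, 0.44, -0.81]]
side (420, 560, 3) 45.96168438499569 276.8339080864124 219.8440299607836 -0.0685416896579247 [ 138. 1010.  890.] [[-0.93, -0.38, 0.02], [-0.25, 0.55, -0.79], [0.29, -0.74, -0.61]]
wrist (420, 560, 3) 61.860137203048964 277.0758505255989 211.53779697481465 -0.08095780931032012 [ 284. -476.  373.] [[0.41, -0.91, -0.0], [-0.88, -0.39, 0.26], [-0.24, -0.11, -0.97]]
{'time': 0.15, 'joints': array([-6.59463572e+01,  5.00316177e+00,  1.00449337e+01,  9.50987394e+01,
       -1.03096940e-03,  9.00012582e+01]), 'dq': array([ 0.00871451, -0.08995739,  0.06059867,  0.0465953 ,  0.15933425,
        0.0155986 ]), 'effort': array([-1.04674189e-03, -5.20761359e+01,  4.65043402e+01,  1.38806980e-02,
        1.86504082e-05,  1.62422668e-05]), 'tcp_pos': array([ 224.10172128, -502.08769198,  230.75309221]), 'ee_rot': array([-1.79943033e+02,  1.03221990e-03,  2.40523856e+01]), 'ft_force': array([ 0.84522083, -0.69896571,  0.23400515]), 'moment': array([ 0.00524175, -0.01518338,  0.00684249]), 'finger_gap': 85.78616940007194}
```

View pics/scene0.png

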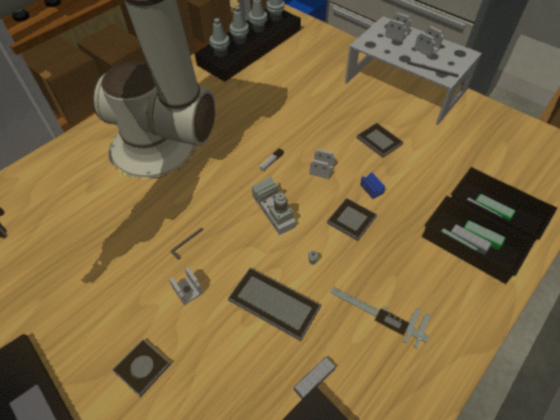

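View pics/side0.png

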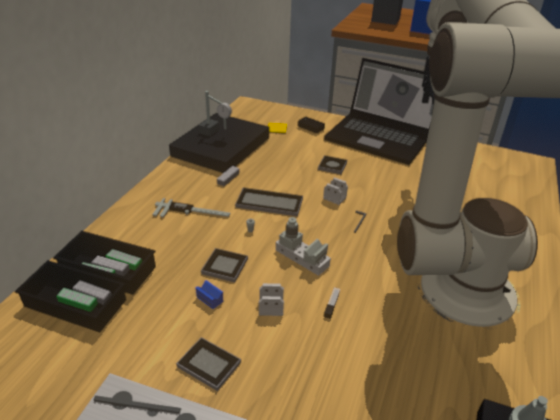

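View pics/wrist0.png

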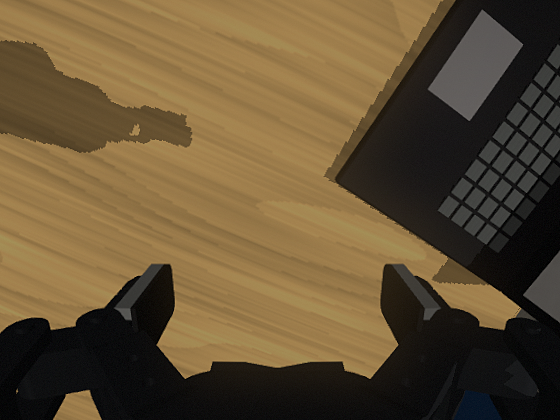

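```bash
python3 - <<'E'
from h import *
c=load('scene0'); im=c['img'][:,:,::-1]
cv2.imwrite('pics/s_pile.png',cv2.resize(im[145:295,160:330],None,fx=4.5,fy=4,interpolation=cv2.INTER_CUBIC)[:600,:800])
cv2.imwrite('pics/s_right.png',cv2.resize(im[110:250,310:450],None,fx=4,fy=4,interpolation=cv2.INTER_CUBIC))
for n,uv in dict(jt=(142,366),rt=(275,302),A=(351,218),B=(380,139),pile=(275,212),bl=(186,295),br=(320,172),blue=(372,190)).items(): print(n,onz(c,*uv,6).round())
E
```

```text
jt [ 497. -436.    6.]
rt [ 613. -143.    6.]
A [605. 168.   6.]
B [499. 461.   6.]
pile [441.  52.   6.]
bl [ 443. -265.    6.]
br [444. 242.   6.]
blue [593. 283.   6.]
```

View pics/s_pile.png

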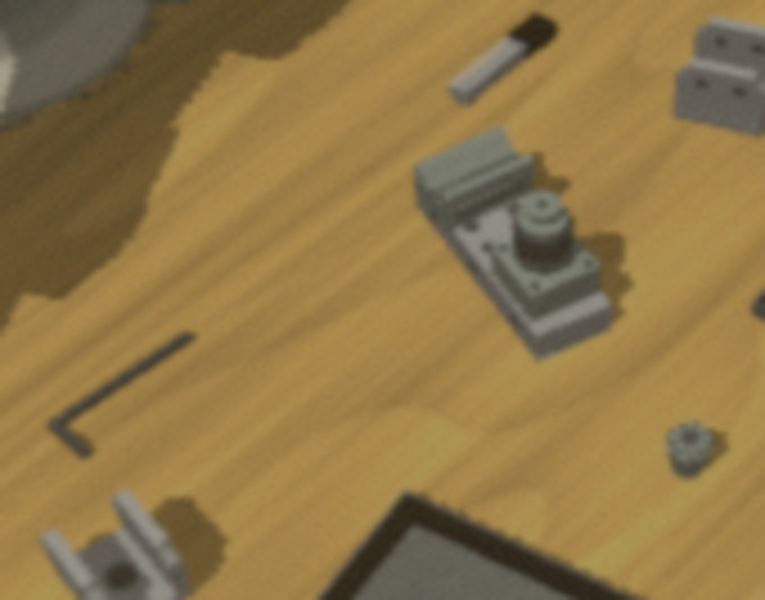

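View pics/s_right.png

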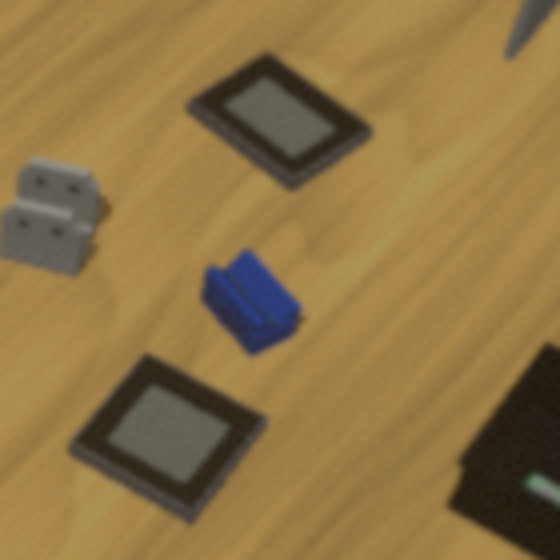

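```bash
python3 - <<'E'
from h import *
c=load('scene0')
a=onz(c,281.1,233.7,0);b=onz(c,255.5,196,0);print(a,b,a-b,np.linalg.norm(a-b),np.degrees(np.arctan2(*(a-b)[1::-1])))
E
python3 -m pendant '{"xyz":[[0.2,-0.175,-0.04],[0.4,-0.35,-0.08],[0.6,-0.525,-0.12],[0.8,-0.7,-0.17],[0.8,-0.7,-0.17],[0.8,-0.7,-0.17]],"turn":[0,0,0,0,0,0]}' 1
python3 -m pendant '{"xyz":[[0.2,-0.175,-0.04],[0.4,-0.35,-0.08],[0.6,-0.525,-0.12],[0.8,-0.7,-0.17],[0.8,-0.7,-0.17],[0.8,-0.7,-0.17],[0.8,-0.7,-0.17]],"turn":[0,0,0,0,0,0,0]}'
python3 -c "
from h import *
cap('wrist','w1');cap('scene','scene1');cap('side','side1')"
```

```text
[495.9914585   13.56668525   0.        ] [3.60797195e+02 6.17284082e+01 1.13686838e-13] [ 1.35194263e+02 -4.81617230e+01 -1.13686838e-13] 143.5166902298845 -19.60797746530226
time: 0.9
tcp_pos: [358.8, -210.0, 283.1]
ee_rot: [179.9, -0.1, 24.3]
ft_force: [0.5, -0.7, -0.9]
finger_gap: 85.6
time: 1.78
tcp_pos: [491.5, 76.6, 332.6]
ee_rot: [180.0, 0.1, 24.1]
ft_force: [-0.9, -0.3, -0.5]
finger_gap: 85.3
```

View pics/w1.png

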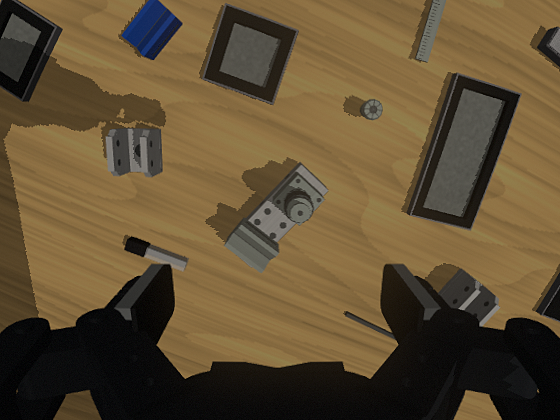

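```bash
python3 - <<'E'
from h import *
c=load('w1'); im=c['img'][:,:,::-1]
cv2.imwrite('pics/w1c.png',cv2.resize(im[150:285,200:340],None,fx=4.4,fy=4.4,interpolation=cv2.INTER_CUBIC))
E
```

```text
(no output)
```

View pics/w1c.png

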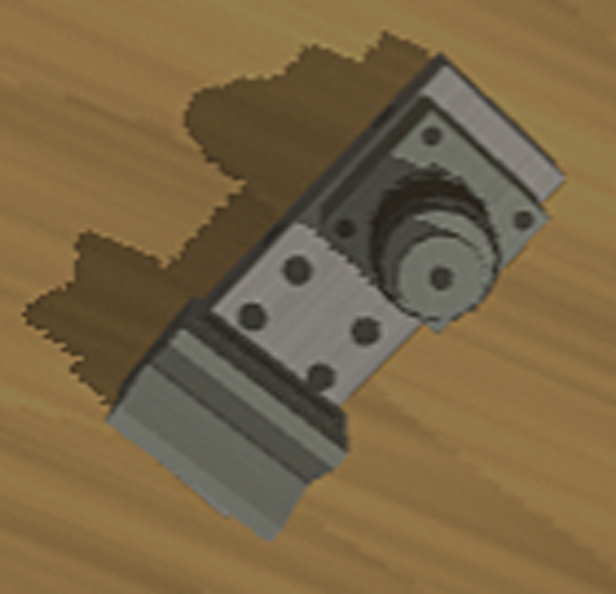

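```bash
python3 - <<'E'
from h import *
c=load('w1')
P=lambda x,y:(200+x/4.4-.4,150+y/4.4-.4)
def f(x,y,z): return onz(c,*P(x,y),z)[:2]
def ang(a,b): d=b-a; return np.degrees(np.arctan2(d[1],d[0])),np.linalg.norm(d)
print('jack',f(440,278,110))
pk=[f(425,98,60),f(548,215,60),f(436,332,60)]
print('pack',pk, ang(pk[0],pk[1]),ang(pk[1],pk[2]),'ctr',(pk[0]+pk[2])/2)
v=[f(108,415,64),f(270,540,64),f(348,450,64)]
print('vb',v,ang(v[0],v[1]),ang(v[1],v[2]),'ctr',(v[0]+v[2])/2)
r=[f(440,62,30),f(565,180,30)]
print('ris',r,ang(*r))
h=[f(297,270,30),f(252,317,30),f(320,377,30),f(366,331,30)]
print('holes',h,np.mean(h,0),ang(h[0],h[1]),ang(h[0],h[3]))
# side view trays
print(bot.get_obs()['time'],bot.get_obs()['tcp_pos'],bot.get_obs()['ee_rot'])
def tray(c,x,y,name,z=6):
    g=cv2.cvtColor(c['img'],cv2.COLOR_RGB2HSV)
    m=((g[...,2]>70)&(g[...,1]<60)).astype(np.uint8)
    n,l,s,ce=cv2.connectedComponentsWithStats(m,connectivity=4)
    k=l[y,x]
    if k==0: print(name,'miss',g[y,x]);return
    cn=max(cv2.findContours((l==k).astype(np.uint8),0,1)[0],key=cv2.contourArea)
    w=np.array([onz(c,*p[0].astype(float),z)[:2] for p in cn],np.float32)
    print(name,s[k],cv2.minAreaRect(w))
s0=load('scene0')
for n,x,y in[('jt',142,366),('rt',275,302),('A',351,218),('B',380,139)]: tray(s0,x,y,n)
for n,x,y in[('rt',460,150),('A',250,52)]: tray(c,x,y,'w'+n)
E
```

```text
jack [469.59340059  39.80327427]
pack [array([502.59183599,  56.25293869]), array([487.02518257,  11.46922511]), array([443.66550235,  25.41987351])] (np.float64(-109.16726262240185), np.float64(47.41204173092879)) (np.float64(162.16481431576656), np.float64(45.54868230515182)) ctr [473.12866917  40.8364061 ]
vb [array([384.23512787, 100.67668699]), array([367.61251064,  43.30909819]), array([402.47426596,  34.13047763])] (np.float64(-106.15927558533842), np.float64(59.727310738865626)) (np.float64(-14.75044012555382), np.float64(36.049813577726034)) ctr [393.35469692  67.40358231]
ris [array([510.37035749,  53.30438814]), array([493.97092052,   4.90116332])] (np.float64(-108.71683088319325), np.float64(51.10590676288099))
holes [array([436.49521589,  65.95310668]), array([417.50780263,  72.43553901]), array([408.4342332 ,  45.97150723]), array([427.53887319,  39.24009766])] [422.49403123  55.90006265] (np.float64(161.14974544989946), np.float64(20.063493999029795)) (np.float64(-108.53528205101298), np.float64(28.174472941566155))
1.925 [490.96925307  75.44154559 333.25122542] [1.79987955e+02 1.63742839e-02 2.39487197e+01]
jt [131 356  22  22 392] ((496.2164001464844, -437.81683349609375), (45.59652328491211, 44.07225799560547), 40.314029693603516)
rt [ 238  276   73   54 1785] ((610.8298950195312, -143.76629638671875), (165.1611785888672, 63.934814453125), 10.27010440826416)
A [337 206  30  25 414] ((606.2425537109375, 169.3200225830078), (61.02528381347656, 58.18474197387695), 5.073247909545898)
B [366 130  27  19 272] ((496.7801208496094, 460.9989929199219), (46.965614318847656, 72.84098052978516), 80.60516357421875)
wrt [ 423   89   79  127 4920] ((611.8104248046875, -146.9339599609375), (165.27305603027344, 59.53347396850586), 10.360498428344727)
wA [ 220   23   58   63 2315] ((606.936279296875, 166.95542907714844), (60.82999038696289, 58.742393493652344), 4.0259480476379395)
```

```bash
cat >> h.py <<'E'
def rel(tgt,yaw,cmd=None):
    """print normalised shift from measured (or cmd=(x,y,z,yaw)) pose, tool assumed vertical"""
    o=bot.get_obs()
    p=np.array(o['tcp_pos']) if cmd is None else np.array(cmd[:3],float); y0=o['ee_rot'][2] if cmd is None else cmd[3]
    a=np.radians(y0); d=np.asarray(tgt,float)-p
    x=d[0]*np.cos(a)+d[1]*np.sin(a); y=d[0]*np.sin(a)-d[1]*np.cos(a)
    t=-(((yaw-y0)+180)%360-180)/120
    print('from',p.round(1),round(y0,2),'shift',np.round([x/300,y/300,-d[2]/300],4),'turn',round(t,4),'q6',o['joints'][5].round(1),'q1',o['joints'][0].round(1),'t',o['time'])
def after(cmd,s,t):
    a=np.radians(cmd[3]); s=np.array(s)*300
    return [float(cmd[0]+s[0]*np.cos(a)+s[1]*np.sin(a)),float(cmd[1]+s[0]*np.sin(a)-s[1]*np.cos(a)),float(cmd[2]-s[2]),float(cmd[3]-120*t)]
E
python3 - <<'E'
from h import *
k=[224.165,-502.242,231.284,24.053]
for _ in range(2): k=after(k,(.8,-.7,-.17),0)
print('cmd',k)
rel((470,40,150),-18.5); rel((470,40,150),-18.5,k)
s=load('scene0'); print(onz(s,280.3,195.8,110))
def tri(a,b):
    (o1,d1),(o2,d2)=a,b; A=np.stack([d1,-d2],1); t=np.linalg.lstsq(A,o2-o1,rcond=None)[0]; p,q=o1+d1*t[0],o2+d2*t[1]; return (p+q)/2,np.linalg.norm(p-q)
w=load('w1'); print(tri(ray(s,280.3,195.8),ray(w,299.6,212.8)))
E
```

```text
cmd [491.3017974678286, 76.9280367237866, 333.284, 24.053]
from [491.   75.4 333.3] 23.95 shift [-0.1118  0.0796  0.6108] turn 0.3537 q6 164.8 q1 8.7 t 1.925
from [491.3  76.9 333.3] 24.05 shift [-0.115   0.0835  0.6109] turn 0.3546 q6 164.8 q1 8.7 t 1.925
[470.69980752  41.10689322 110.        ]
(array([470.53009469,  40.28998915, 111.11721805]), np.float64(1.4800267648660212))
```

```bash

python3 -m pendant '{"xyz":[[-0.03,0.02,0.15],[-0.06,0.04,0.3],[-0.09,0.06,0.45],[-0.115,0.083,0.6],[-0.115,0.083,0.61],[-0.115,0.083,0.61],[-0.115,0.083,0.61]],"turn":[-0.08,-0.16,-0.24,-0.32,-0.396,-0.396,-0.396]}' 1
python3 -c "
from h import *
cap('wrist','w2')
k=[491.3,76.9,333.3,24.05]; k=after(k,(-.115,.083,.61),-.396); print(k); rel((470,40,71),71.5,k)"
```

```text
time: 2.8
tcp_pos: [470.2, 39.5, 151.2]
ee_rot: [179.9, -0.0, 71.3]
ft_force: [-0.2, 0.1, 0.3]
finger_gap: 85.2
[469.94252860411535, 40.101651999390405, 150.3, 71.57000000000001]
from [469.9  40.1 150.3] 71.57 shift [-0.0003  0.0003  0.2643] turn 0.0006 q6 113.5 q1 4.8 t 2.85
```

View pics/w2.png

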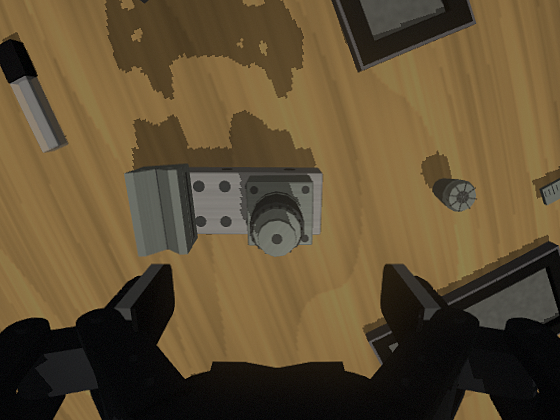

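```bash

python3 -m pendant '{"xyz":[[0,0,0.09],[0,0,0.17],[0,0,0.23],[0,0,0.264],[0,0,0.264]],"turn":[0,0,0,0,0]}' 1
python3 -m pendant '{"xyz":[[0,0,0],[0,0,0],[0,0,0],[0,0,0],[0,0,0],[0,0,0],[0,0,0],[0,0,0]],"turn":[0,0,0,0,0,0,0,0]}' -1
python3 -c "
from h import *
cap('wrist','w3')"
```

```text
time: 3.48
tcp_pos: [469.8, 40.1, 70.9]
ee_rot: [-180.0, 0.0, 71.6]
ft_force: [0.0, -0.0, -0.0]
finger_gap: 85.4
time: 4.47
tcp_pos: [470.3, 40.2, 71.9]
ee_rot: [179.9, -0.0, 71.6]
ft_force: [-1.3, 0.9, 5.1]
finger_gap: 32.1
```

View pics/w3.png

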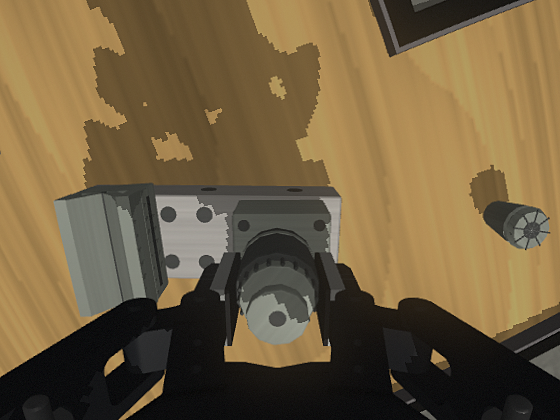

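```bash

python3 -m pendant '{"xyz":[[0,0,-0.03],[0,0,-0.1],[0,0,-0.2],[0,0,-0.3],[0,0,-0.4],[0,0,-0.4]],"turn":[0,0,0,0,0,0]}'
python3 -c "
from h import *
cap('wrist','w4')
k=[470,40.1,191,71.57]; rel((496,-437.5,191),71.57,k)"
```

```text
time: 5.28
tcp_pos: [470.9, 40.2, 193.1]
ee_rot: [179.8, -0.1, 71.6]
ft_force: [-0.2, 0.9, -2.9]
finger_gap: 31.7
from [470.   40.1 191. ] 71.57 shift [-1.4829  0.5855 -0.    ] turn -0.0 q6 113.3 q1 4.9 t 5.325
```

View pics/w4.png

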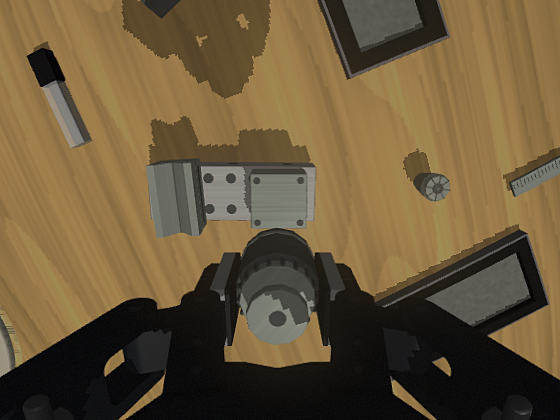

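```bash

python3 -m pendant '{"xyz":[[-0.08,0.03,0],[-0.21,0.085,0],[-0.36,0.14,0],[-0.51,0.2,0],[-0.66,0.26,0],[-0.82,0.324,0],[-0.97,0.383,0]],"turn":[0,0,0,0,0,0,0]}'
python3 -m pendant '{"xyz":[[-0.14,0.056,0],[-0.28,0.112,0],[-0.4,0.158,0],[-0.48,0.19,0],[-0.513,0.2025,0],[-0.513,0.2025,0],[-0.513,0.2025,0]],"turn":[0,0,0,0,0,0,0]}'
python3 -c "
from h import *
cap('wrist','w5')
k=[470,40.1,191,71.57]; print(after(k,(-1.483,.5855,0),0)); rel((496,-437.5,78),71.57)"
```

```text
time: 6.2
tcp_pos: [486.3, -273.8, 189.1]
ee_rot: [-179.9, -0.0, 71.6]
ft_force: [0.4, -1.0, -2.8]
finger_gap: 31.9
time: 7.08
tcp_pos: [496.0, -436.5, 190.9]
ee_rot: [-180.0, -0.0, 71.6]
ft_force: [-0.4, -0.2, -2.4]
finger_gap: 32.1
[495.9877412326, -437.5123635393324, 191.0, 71.57]
from [ 496.1 -436.5  191.2] 71.62 shift [-0.0033  0.0007  0.3774] turn 0.0004 q6 67.0 q1 -41.3 t 7.125
```

View pics/w5.png

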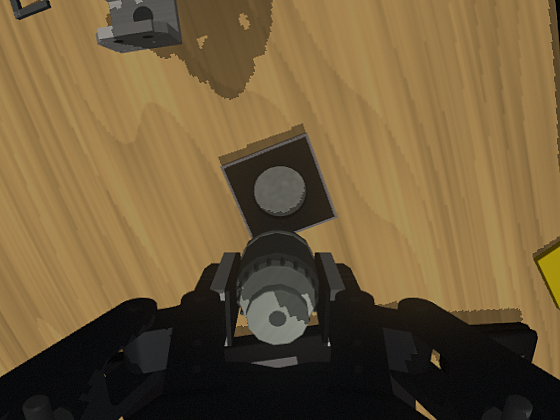

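```bash
python3 - <<'E'
from h import *
c=load('w5')
g=cv2.cvtColor(c['img'],cv2.COLOR_RGB2HSV); m=((g[...,2]>70)&(g[...,1]<60)).astype(np.uint8)
n,l,s,ce=cv2.connectedComponentsWithStats(m,connectivity=4); k=l[190,279]; print(s[k],ce[k],onz(c,*ce[k],6))
cn=max(cv2.findContours((l==k).astype(np.uint8),0,1)[0],key=cv2.contourArea)
w=np.array([onz(c,*p[0].astype(float),6)[:2] for p in cn],np.float32); print(cv2.minEnclosingCircle(w),w.min(0),w.max(0))
# tray outer corners at z14
for uv in[(221,167),(306,135),(336,216),(252,241)]: print(onz(c,*uv,14))
E
```

```text
[ 254  166   51   47 1852] [278.70788337 188.95842333] [ 496.88600792 -437.6562674     6.        ]
((496.9591979980469, -439.44140625), 24.618616104125977) [ 472.54907 -460.8517 ] [ 521.462   -415.76727]
[ 453.61334181 -399.9653791    14.        ]
[ 536.01553687 -396.99405663   14.        ]
[ 540.84204757 -478.03273515   14.        ]
[ 456.77087715 -476.64218669   14.        ]
```

```bash
python3 - <<'E'
from h import *
c=load('w5'); s=load('scene0'); d=load('side0')
for uv in[(520,322),(430,326),(380,312)]: print(onz(c,*uv,0),onz(c,*uv,40))
print('scene',[onz(s,*u,0).round() for u in[(28,337),(73,410),(285,410),(312,392)]])
print('side',[onz(d,*u,0).round() for u in[(326,141),(403,160),(172,150),(222,168),(270,130)]])
im=d['img'][90:200,150:440,::-1]; cv2.imwrite('pics/d_c.png',cv2.resize(im,None,fx=2.7,fy=2.7))
E
```

```text
[ 710.36201356 -671.37992494    0.        ] [ 687.07209445 -635.76013348   40.        ]
[ 607.87841264 -638.54176316    0.        ] [ 596.87701863 -606.85950484   40.        ]
[ 558.40154264 -602.17937664    0.        ] [ 553.33278324 -574.8572315    40.        ]
scene [array([ 253., -557.,    0.]), array([ 459., -580.,   -0.]), array([ 783., -304.,    0.]), array([ 803., -242.,    0.])]
side [array([ 572., -608.,    0.]), array([ 277., -591.,    0.]), array([1061., -310.,    0.]), array([ 839., -273.,    0.]), array([ 799., -602.,    0.])]
```

View pics/d_c.png

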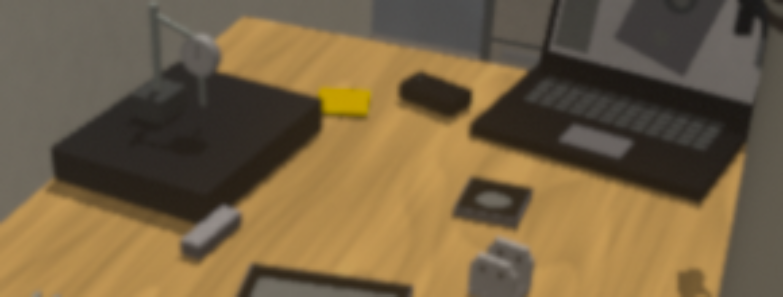

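```bash

python3 -m pendant '{"xyz":[[0,0,0.1],[0,0,0.22],[0,0,0.34],[0,0,0.45],[0,0,0.52],[0,0,0.55],[0,0,0.563],[0,0,0.57],[0,0,0.57]],"turn":[0,0,0,0,0,0,0,0,0]}'
python3 -m pendant '{"xyz":[[0,0,0.003],[0,0,0.006],[0,0,0.01],[0,0,0.01]],"turn":[0,0,0,0]}'
python3 -c "
from h import *
cap('wrist','w6');print(bot.get_obs()['ft_force'])"
```

```text
time: 8.25
tcp_pos: [496.3, -437.7, 20.8]
ee_rot: [179.9, 0.0, 71.6]
ft_force: [-0.1, -0.6, -3.0]
finger_gap: 31.6
time: 8.75
tcp_pos: [496.1, -437.6, 18.0]
ee_rot: [180.0, 0.0, 71.6]
ft_force: [-2.1, 1.6, 5.9]
finger_gap: 31.7
[-1.45236507  1.61045483  6.48439557]
```

View pics/w6.png

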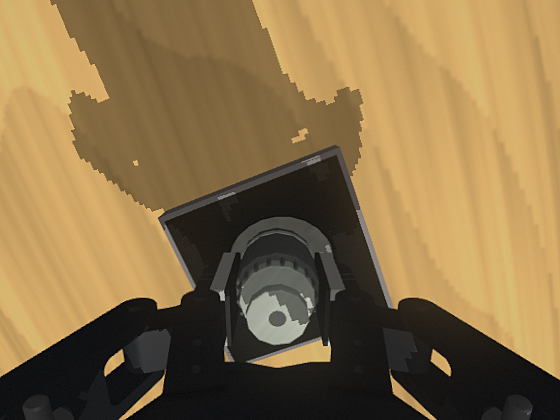

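```bash

python3 -m pendant '{"xyz":[[0,0,0],[0,0,0],[0,0,0],[0,0,0],[0,0,-0.02],[0,0,-0.1],[0,0,-0.3],[0,0,-0.5],[0,0,-0.58],[0,0,-0.58]],"turn":[0,0,0,0,0,0,0,0,0,0]}' 0.5
python3 -c "
from h import *
cap('wrist','w7')
k=after([496,-437.5,191,71.57],(0,0,0),0);rel((472,40.5,191),71.5,k)"
```

```text
time: 10.05
tcp_pos: [496.7, -438.1, 194.0]
ee_rot: [179.8, 0.1, 71.6]
ft_force: [0.1, 0.4, -0.9]
finger_gap: 64.1
from [ 496.  -437.5  191. ] 71.57 shift [ 1.4863 -0.5796 -0.    ] turn 0.0006 q6 67.0 q1 -41.4 t 10.1
```

View pics/w7.png

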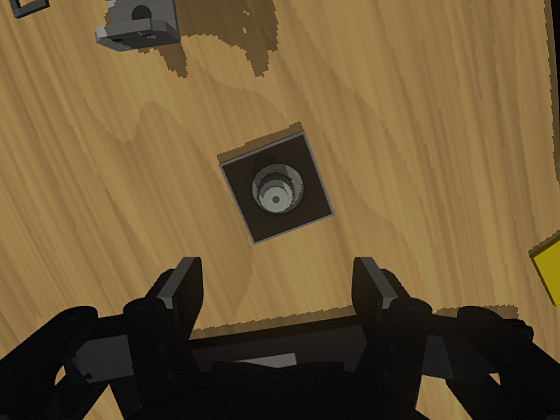

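```bash
python3 - <<'E'
from h import *
c=load('w4'); im=c['img'][:,:,::-1]
cv2.imwrite('pics/w4c.png',cv2.resize(im[145:245,140:325],None,fx=4,fy=4,interpolation=cv2.INTER_CUBIC))
E
python3 -m pendant '{"xyz":[[0.08,-0.03,0],[0.21,-0.085,0],[0.36,-0.14,0],[0.51,-0.2,0],[0.66,-0.26,0],[0.82,-0.32,0],[0.97,-0.378,0]],"turn":[0,0,0,0,0,0,0]}'
python3 -m pendant '{"xyz":[[0.14,-0.056,0],[0.28,-0.112,0],[0.4,-0.158,0],[0.48,-0.187,0],[0.515,-0.201,0],[0.515,-0.201,0],[0.515,-0.201,0]],"turn":[0,0,0,0,0,0,0]}'
python3 - <<'E'
from h import *
k=after([496,-437.5,191,71.57],(1.485,-.579,0),0); print(k, bot.get_obs()['tcp_pos'])
c=cap('wrist','w8'); im=c['img'][:,:,::-1]
cv2.imwrite('pics/w8c.png',cv2.resize(im[145:245,140:325],None,fx=4,fy=4,interpolation=cv2.INTER_CUBIC))
E
```

```text
time: 10.98
tcp_pos: [479.3, -123.8, 189.2]
ee_rot: [-179.9, 0.0, 71.6]
ft_force: [0.4, 1.1, 0.8]
finger_gap: 64.1
time: 11.85
tcp_pos: [471.9, 39.3, 190.7]
ee_rot: [-180.0, 0.0, 71.5]
ft_force: [0.2, 0.4, -0.7]
finger_gap: 64.3
[472.0519319476434, 40.06510554746328, 191.0, 71.57] [471.93156565  39.31462582 190.67187221]
```

View pics/w8c.png

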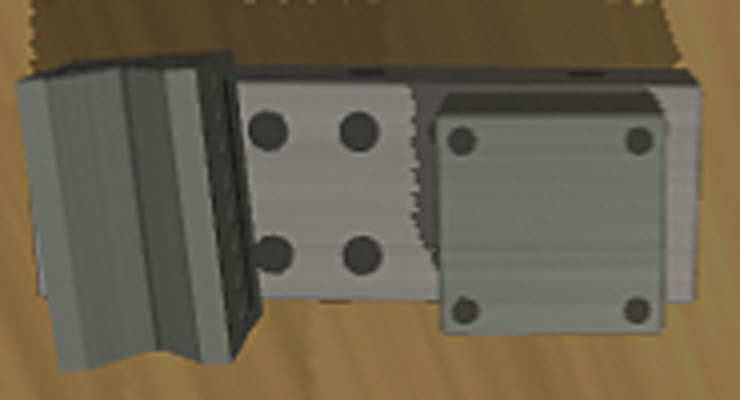

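```bash
python3 - <<'E'
from h import *
c=load('w8')
f=lambda x,y,z: onz(c,140+x/4-.4,145+y/4-.4,z)[:2]
def ang(a,b): d=b-a; return np.degrees(np.arctan2(d[1],d[0])).round(2),np.linalg.norm(d).round(1)
p=np.array([f(438,117,60),f(662,115,60),f(661,332,60),f(443,333,60)]);print('pack',p.mean(0),[ang(p[i],p[(i+1)%4]) for i in range(4)])
h=np.array([f(462,140,60),f(639,139,60),f(637,311,60),f(465,311,60)]);print('holes',h.mean(0),[ang(h[i],h[(i+1)%4]) for i in range(4)])
v=np.array([f(18,80,64),f(197,66,64),f(236,362,64),f(60,370,64)]);print('vb',v.mean(0),[ang(v[i],v[(i+1)%4]) for i in range(4)])
r=np.array([f(701,88,30),f(693,300,30)]);print('r',r.mean(0),ang(*r))
print('r long',ang(f(240,80,30),f(430,83,30)),ang(f(280,299,30),f(430,299,30)))
pc=h.mean(0)
rel((*pc,41),71.5,[472.05,40.07,191,71.57])
E
```

```text
pack [471.77417907  39.38507143] [(np.float64(-17.9), np.float64(44.0)), (np.float64(-107.5), np.float64(44.7)), (np.float64(161.85), np.float64(44.6)), (np.float64(71.73), np.float64(44.5))]
holes [471.71260972  39.36329268] [(np.float64(-18.09), np.float64(34.9)), (np.float64(-108.14), np.float64(35.4)), (np.float64(161.58), np.float64(35.0)), (np.float64(71.66), np.float64(35.2))]
vb [392.37723202  67.54949813] [(np.float64(-14.45), np.float64(35.5)), (np.float64(-104.49), np.float64(60.3)), (np.float64(164.48), np.float64(36.7)), (np.float64(74.42), np.float64(59.7))]
r [502.37954824  28.91427315] (np.float64(-109.01), np.float64(48.0))
r long (np.float64(-19.51), np.float64(41.4)) (np.float64(-18.39), np.float64(34.0))
from [472.   40.1 191. ] 71.57 shift [-2.6e-03 -3.0e-04  5.0e-01] turn 0.0006 q6 113.2 q1 4.8 t 11.9
```

```bash

python3 -m pendant '{"xyz":[[0,0,0.1],[-0.003,0,0.22],[-0.003,0,0.34],[-0.003,0,0.44],[-0.003,0,0.49],[-0.003,0,0.5],[-0.003,0,0.5]],"turn":[0,0,0,0,0,0,0]}'
python3 -m pendant '{"xyz":[[0,0,0],[0,0,0],[0,0,0],[0,0,0],[0,0,0],[0,0,0],[0,0,0]],"turn":[0,0,0,0,0,0,0]}' -1
python3 -m pendant '{"xyz":[[0,0,-0.03],[0,0,-0.1],[0,0,-0.2],[0,0,-0.3],[0,0,-0.4],[0,0,-0.4]],"turn":[0,0,0,0,0,0]}'
python3 -c "
from h import *
cap('wrist','w9');rel((606.3,168.2,161),94.3,[471.2,39.8,161,71.57])"
```

```text
time: 12.78
tcp_pos: [472.3, 39.1, 42.0]
ee_rot: [179.9, -0.0, 71.6]
ft_force: [0.5, 0.3, 0.7]
finger_gap: 64.1
time: 13.65
tcp_pos: [472.4, 39.3, 42.5]
ee_rot: [179.9, -0.0, 71.6]
ft_force: [-1.5, -0.3, 7.4]
finger_gap: 44.8
time: 14.4
tcp_pos: [472.7, 39.3, 163.0]
ee_rot: [179.8, -0.1, 71.6]
ft_force: [0.6, 0.3, -5.8]
finger_gap: 44.7
from [471.2  39.8 161. ] 71.57 shift [ 0.5484  0.2919 -0.    ] turn -0.1894 q6 113.2 q1 4.8 t 14.45
```

View pics/w9.png

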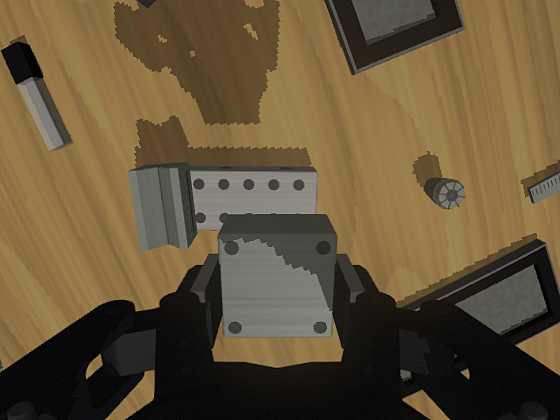

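```bash

python3 -m pendant '{"xyz":[[0.07,0.04,0],[0.19,0.1,0],[0.31,0.165,0],[0.43,0.23,0],[0.52,0.277,0],[0.548,0.292,0],[0.548,0.292,0],[0.548,0.292,0]],"turn":[-0.05,-0.1,-0.15,-0.19,-0.19,-0.19,-0.19,-0.19]}'
python3 - <<'E'
from h import *
c=cap('wrist','w10'); o=bot.get_obs();print(o['tcp_pos'],o['ee_rot'],after([471.5,39.5,161,71.57],(.548,.292,0),-.19))
g=cv2.cvtColor(c['img'],cv2.COLOR_RGB2HSV); m=((g[...,2]>70)&(g[...,1]<60)).astype(np.uint8)
n,l,s,ce=cv2.connectedComponentsWithStats(m,connectivity=4)
for k in range(1,n):
  if s[k,4]>400: print(s[k],ce[k],onz(c,*ce[k],6).round(1))
E
```

```text
time: 15.45
tcp_pos: [606.1, 166.8, 160.7]
ee_rot: [-179.9, 0.0, 94.3]
ft_force: [-0.2, 0.1, -5.9]
finger_gap: 44.1
[606.19974753 166.77297185 161.06281638] [-1.79978456e+02  9.50659497e-03  9.43353520e+01] [606.5814227337369, 167.77364979694565, 161.0, 94.36999999999999]
[  19   27   84   45 1286] [62.23094868 51.1096423 ] [420.3 274.4   6. ]
[  9  28  55  40 728] [35.65384615 44.81043956] [396.7 278.9   6. ]
[  32   46   94   76 3360] [79.41011905 87.04285714] [434.5 246.2   6. ]
[536  84  24  36 694] [548.81700288 102.12247839] [832.5 267.3   6. ]
[221 142 116  85 730] [279.95342466 164.30547945] [605.8 193.5   6. ]
[ 243  162   73   52 3686] [278.84617472 187.36218123] [606.4 173.6   6. ]
[  218   234   119   104 11149] [277.23024487 285.11525697] [612.2  80.8   6. ]
[   0  273   33   73 1760] [ 14.51761364 304.94943182] [349.5  34.    6. ]
[  48  275   69   53 1609] [ 72.94157862 301.33064015] [413.7  45.4   6. ]
[539 321  21  50 564] [549.39361702 347.01241135] [907.3  25.1   6. ]
```

View pics/w10.png

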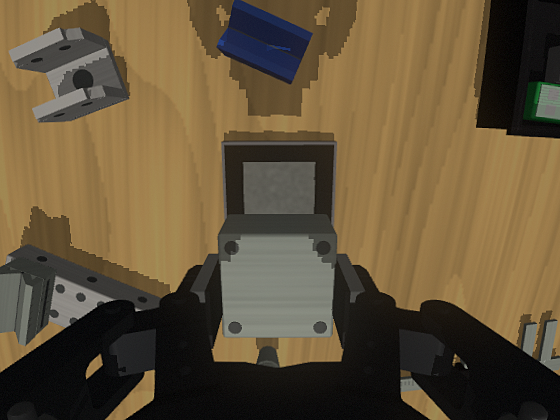

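```bash
python3 - <<'E'
from h import *
c=load('w10')
a,b=onz(c,223,142,14),onz(c,336,142,14); e=b-a;e/=np.linalg.norm(e); print(a,b,np.linalg.norm(b-a),np.degrees(np.arctan2(e[1],e[0])))
n=np.array([e[1],-e[0],0]); print('ctr outer',(a+b)/2+45*n)
a,b=onz(c,243,162,6),onz(c,316,162,6); print('pocket far edge',a,b,(a+b)/2+31*n)
rel((606.3,168,161),94.4,[606.3,167.3,161,94.37])
E
```

```text
[557.91952538 209.2817609   14.        ] [649.83809047 216.37210227  14.        ] 92.1916240747374 4.4109017308824905
ctr outer [607.33970109 167.96021543  14.        ]
pocket far edge [574.40125654 193.11052714   6.        ] [636.16834986 197.8727195    6.        ] [607.66897405 164.58344108   6.        ]
from [606.3 167.3 161. ] 94.37 shift [ 0.0023  0.0002 -0.    ] turn -0.0003 q6 101.0 q1 15.4 t 15.5
```

```bash

python3 -m pendant '{"xyz":[[0,0.002,0.1],[0,0.002,0.22],[0,0.002,0.34],[0,0.002,0.42],[0,0.002,0.455],[0,0.002,0.465],[0,0.002,0.47],[0,0.002,0.47]],"turn":[0,0,0,0,0,0,0,0]}'
python3 -m pendant '{"xyz":[[0,0,0.003],[0,0,0.006],[0,0,0.01],[0,0,0.01]],"turn":[0,0,0,0]}'
python3 -c "
from h import *
cap('wrist','w11');print(bot.get_obs()['ft_force'])"
```

```text
time: 16.5
tcp_pos: [607.9, 167.7, 21.1]
ee_rot: [179.9, -0.0, 94.4]
ft_force: [-0.2, 0.1, -5.7]
finger_gap: 44.6
time: 17.0
tcp_pos: [607.6, 167.6, 18.6]
ee_rot: [179.9, -0.0, 94.4]
ft_force: [-5.8, -1.5, 6.0]
finger_gap: 44.4
[-4.17054322 -0.71153745  4.70070455]
```

View pics/w11.png

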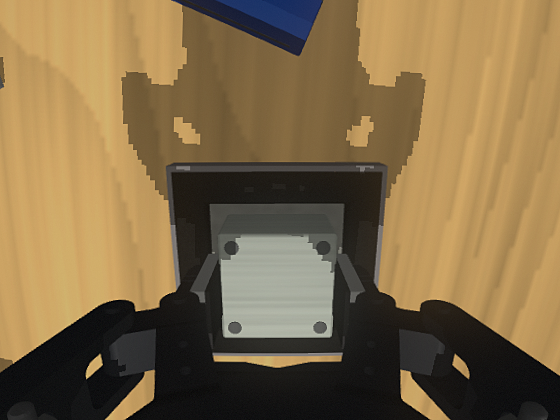

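```bash

python3 -m pendant '{"xyz":[[0,0,0],[0,0,0],[0,0,0],[0,0,0],[0,0,-0.02],[0,0,-0.1],[0,0,-0.3],[0,0,-0.48],[0,0,-0.58],[0,0,-0.58]],"turn":[0,0,0,0,0,0,0,0,0,0]}' 0.5
python3 -c "
from h import *
cap('wrist','w12')
k=[606.8,167.5,191,94.37];rel((392.5,67.5,191),74.6,k)"
```

```text
time: 18.3
tcp_pos: [608.5, 167.9, 194.6]
ee_rot: [179.7, -0.1, 94.4]
ft_force: [0.7, 0.0, -0.1]
finger_gap: 63.9
from [606.8 167.5 191. ] 94.37 shift [-0.2779 -0.7377 -0.    ] turn 0.1648 q6 101.0 q1 15.4 t 18.35
```

View pics/w12.png

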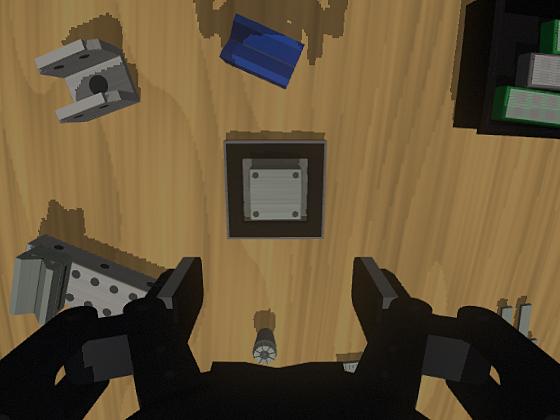

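```bash

python3 -m pendant '{"xyz":[[-0.04,-0.09,0],[-0.1,-0.25,0],[-0.16,-0.42,0],[-0.22,-0.58,0],[-0.26,-0.69,0],[-0.278,-0.738,0],[-0.278,-0.738,0],[-0.278,-0.738,0]],"turn":[0.04,0.1,0.15,0.166,0.166,0.166,0.166,0.166]}'
python3 - <<'E'
from h import *
k=[606.8,167.5,191,94.37]; print(after(k,(-.278,-.738,0),.166)); o=bot.get_obs(); print(o['tcp_pos'],o['ee_rot'])
c=cap('wrist','w13'); im=c['img'][:,:,::-1]
cv2.imwrite('pics/w13c.png',cv2.resize(im[140:260,230:420],None,fx=4,fy=4,interpolation=cv2.INTER_CUBIC))
E
```

```text
time: 19.35
tcp_pos: [393.8, 67.8, 190.7]
ee_rot: [-180.0, 0.0, 74.5]
ft_force: [0.7, 0.3, -0.3]
finger_gap: 64.1
[392.3984839149748, 67.47245429161677, 191.0, 74.45]
[393.76919974  67.8041233  190.68635229] [-1.79980909e+02  5.45547900e-03  7.44599638e+01]
```

View pics/w13c.png

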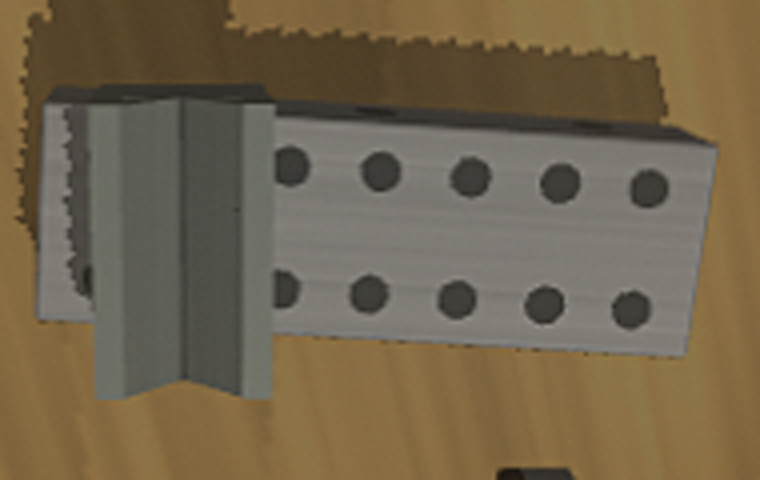

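```bash
python3 - <<'E'
from h import *
c=load('w13')
f=lambda x,y,z: onz(c,230+x/4-.4,140+y/4-.4,z)[:2]
def ang(a,b): d=b-a; return np.degrees(np.arctan2(d[1],d[0])).round(2),np.linalg.norm(d).round(1)
v=np.array([f(89,104,64),f(275,104,64),f(272,399,64),f(95,399,64)]);print('vb',v.mean(0),[ang(v[i],v[(i+1)%4]) for i in range(4)])
r=np.array([f(45,103,30),f(718,147,30),f(686,356,30),f(38,320,30)]);print('r',r.mean(0),[ang(r[i],r[(i+1)%4]) for i in range(4)])
rel((*v.mean(0),41),74.5,[393.,67.5,191,74.45])
E
```

```text
vb [391.80508866  67.51483059] [(np.float64(-15.5), np.float64(35.8)), (np.float64(-105.17), np.float64(60.1)), (np.float64(164.51), np.float64(36.0)), (np.float64(74.62), np.float64(60.1))]
r [432.02435338  52.93680586] [(np.float64(-19.08), np.float64(148.4)), (np.float64(-108.76), np.float64(48.5)), (np.float64(161.15), np.float64(148.5)), (np.float64(71.17), np.float64(49.1))]
from [393.   67.5 191. ] 74.45 shift [-0.001  -0.0039  0.5   ] turn -0.0004 q6 115.3 q1 9.8 t 19.4
```

```bash

python3 -m pendant '{"xyz":[[0,0,0.1],[0,-0.003,0.22],[0,-0.003,0.34],[0,-0.003,0.44],[0,-0.003,0.49],[0,-0.003,0.5],[0,-0.003,0.5]],"turn":[0,0,0,0,0,0,0]}'
python3 -m pendant '{"xyz":[[0,0,0],[0,0,0],[0,0,0],[0,0,0],[0,0,0],[0,0,0],[0,0,0]],"turn":[0,0,0,0,0,0,0]}' -1
python3 -m pendant '{"xyz":[[0,0,-0.03],[0,0,-0.1],[0,0,-0.2],[0,0,-0.3],[0,0,-0.4],[0,0,-0.4]],"turn":[0,0,0,0,0,0]}'
python3 -c "
from h import *
cap('wrist','w14');k=[392.2,67.5,161,74.45];rel((497,461,161),170.6,k)"
```

```text
time: 20.27
tcp_pos: [392.7, 67.9, 41.8]
ee_rot: [180.0, -0.0, 74.5]
ft_force: [-0.3, -1.1, -0.7]
finger_gap: 63.5
time: 21.15
tcp_pos: [392.7, 67.9, 42.2]
ee_rot: [179.9, -0.1, 74.4]
ft_force: [0.1, -0.5, 5.3]
finger_gap: 34.8
time: 21.9
tcp_pos: [393.0, 67.9, 162.9]
ee_rot: [179.8, -0.1, 74.4]
ft_force: [0.7, -0.1, -4.8]
finger_gap: 35.1
from [392.2  67.5 161. ] 74.45 shift [ 1.3573 -0.0151 -0.    ] turn -0.8012 q6 115.4 q1 9.8 t 21.95
```

View pics/w14.png

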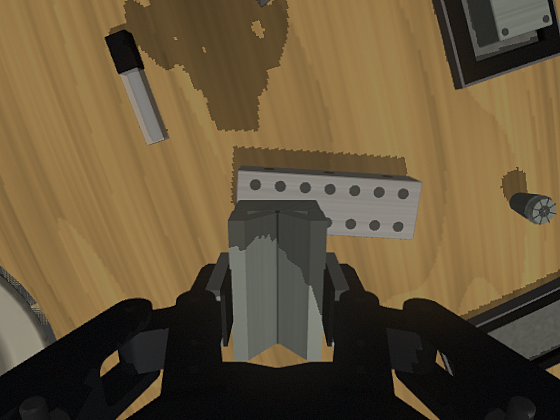

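```bash

python3 -m pendant '{"xyz":[[0.06,0,0],[0.18,0,0],[0.33,0,0],[0.48,0,0],[0.63,-0.01,0],[0.76,-0.01,0],[0.84,-0.01,0],[0.88,-0.01,0]],"turn":[-0.06,-0.14,-0.22,-0.3,-0.38,-0.46,-0.54,-0.6]}'
python3 -c "
from h import *
k=after([392.2,67.5,161,74.45],(.88,-.01,0),-.6);print(k);rel((497,461,161),170.6,k);rel((497,461,161),170.6)"
```

```text
time: 22.95
tcp_pos: [459.4, 323.7, 158.4]
ee_rot: [-179.8, -0.1, 146.8]
ft_force: [-1.2, -0.5, -3.2]
finger_gap: 35.0
[460.082718281357, 322.64101308635964, 161.0, 146.45]
from [460.1 322.6 161. ] 146.45 shift [ 0.1523  0.4524 -0.    ] turn -0.2013 q6 68.4 q1 35.2 t 22.95
from [459.4 323.7 158.4] 146.79 shift [ 0.1457  0.4515 -0.0086] turn -0.1984 q6 68.4 q1 35.2 t 22.95
```

```bash

python3 -m pendant '{"xyz":[[0.04,0.11,0],[0.08,0.24,0],[0.12,0.36,0],[0.14,0.43,0],[0.152,0.452,0],[0.152,0.452,0],[0.152,0.452,0]],"turn":[-0.06,-0.12,-0.18,-0.2,-0.2,-0.2,-0.2]}'
python3 - <<'E'
from h import *
c=cap('wrist','w15'); o=bot.get_obs();print(o['tcp_pos'],o['ee_rot'])
E
```

```text
time: 23.82
tcp_pos: [496.7, 460.3, 161.0]
ee_rot: [-180.0, -0.0, 170.4]
ft_force: [0.1, 0.5, -4.0]
finger_gap: 34.8
[496.84348788 460.28140454 161.2239895 ] [-1.79988654e+02  2.03191840e-04  1.70395067e+02]
```

View pics/w15.png

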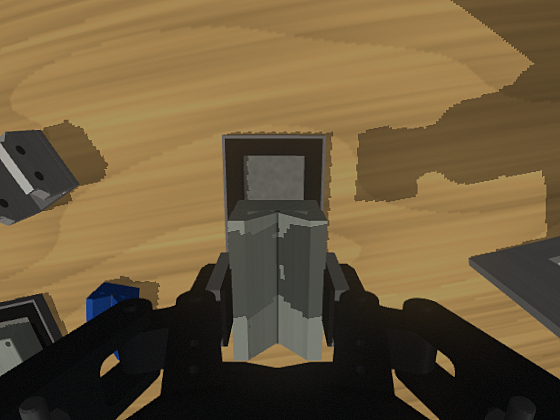

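```bash
python3 - <<'E'
from h import *
c=load('w15'); s=load('scene0')
for u in[(347,82),(440,115)]: print('foot',onz(s,*u,0).round())
w=ray(c,470,258); 
def tri(a,b):
    (o1,d1),(o2,d2)=a,b; A=np.stack([d1,-d2],1); t=np.linalg.lstsq(A,o2-o1,rcond=None)[0]; p,q=o1+d1*t[0],o2+d2*t[1]; return ((p+q)/2).round(),np.linalg.norm(p-q).round(1)
print('corner',tri(w,ray(s,460,80)),tri(w,ray(s,350,47)))
a,b=onz(c,222,134.5,14),onz(c,329.5,133.5,14); e=b-a;e/=np.linalg.norm(e); print(a,b,np.linalg.norm(b-a),np.degrees(np.arctan2(e[1],e[0])))
n=np.array([e[1],-e[0],0]); print('ctr outer',(a+b)/2+52*n)
a,b=onz(c,243.5,155,6),onz(c,304,155,6);print('pocket',(a+b)/2+38*n)
E
```

```text
foot [261. 620.   0.]
foot [579. 676.   0.]
corner (array([574., 619., 123.]), np.float64(115.4)) (array([401., 431., 314.]), np.float64(69.3))
[436.97387057 424.39188004  14.        ] [450.68222467 510.62862744  14.        ] 87.31950282139479 80.96772857555871
ctr outer [495.18325144 459.34673483  14.        ]
pocket [498.72979187 456.87310032   6.        ]
```

```bash

python3 -m pendant '{"xyz":[[0,-0.005,0.1],[0,-0.005,0.22],[0,-0.005,0.34],[0,-0.005,0.42],[0,-0.005,0.455],[0,-0.005,0.465],[0,-0.005,0.47],[0,-0.005,0.47]],"turn":[0,0,0,0,0,0,0,0]}'
python3 -m pendant '{"xyz":[[0,0,0.003],[0,0,0.006],[0,0,0.01],[0,0,0.01]],"turn":[0,0,0,0]}'
python3 -c "
from h import *
cap('wrist','w16');print(bot.get_obs()['ft_force'])"
```

```text
time: 24.88
tcp_pos: [497.0, 460.0, 21.1]
ee_rot: [179.9, 0.0, 170.5]
ft_force: [0.1, 0.1, -3.8]
finger_gap: 34.8
time: 25.38
tcp_pos: [496.8, 459.7, 18.3]
ee_rot: [180.0, 0.0, 170.5]
ft_force: [-2.9, -2.5, 5.8]
finger_gap: 35.2
[-2.84720569 -3.63801574  5.58780695]
```

View pics/w16.png

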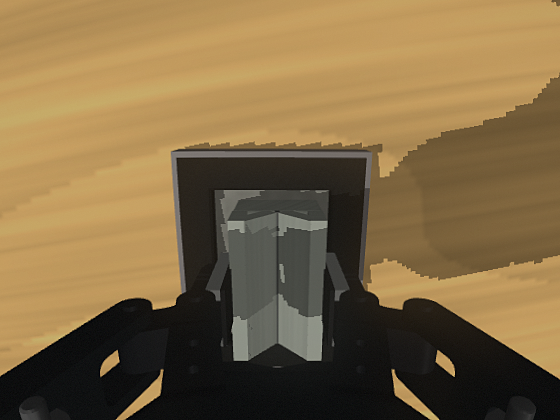

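```bash

python3 -m pendant '{"xyz":[[0,0,0],[0,0,0],[0,0,0],[0,0,0],[0,0,-0.02],[0,0,-0.1],[0,0,-0.3],[0,0,-0.48],[0,0,-0.58],[0,0,-0.58]],"turn":[0,0,0,0,0,0,0,0,0,0]}' 0.5
python3 -c "
from h import *
cap('wrist','w17')
k=[496.9,459.6,191,170.47];rel((432,53,191),161,k)"
```

```text
time: 26.68
tcp_pos: [497.5, 460.4, 194.8]
ee_rot: [179.7, 0.2, 170.5]
ft_force: [0.1, -0.1, -0.8]
finger_gap: 64.2
from [496.9 459.6 191. ] 170.47 shift [-0.011  -1.3724 -0.    ] turn 0.0789 q6 52.3 q1 42.8 t 26.725
```

View pics/w17.png

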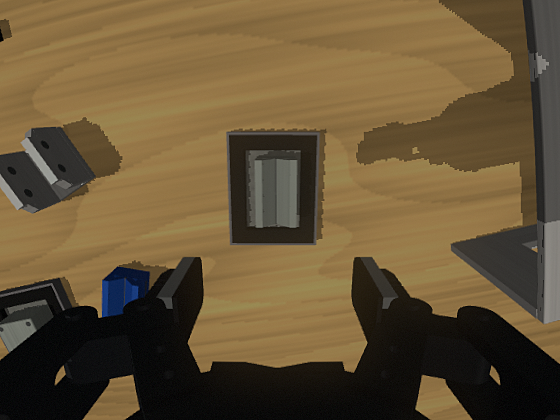

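V-block lies in its pocket (276,190). Now the riser.

```bash

python3 -m pendant '{"xyz":[[0,-0.08,0],[0,-0.22,0],[0,-0.38,0],[0,-0.54,0],[0,-0.7,0],[-0.01,-0.84,0],[-0.01,-0.94,0]],"turn":[0,0,0,0.02,0.04,0.06,0.078]}'
python3 -m pendant '{"xyz":[[0.02,-0.1,0],[0.04,-0.22,0],[0.05,-0.34,0],[0.06,-0.41,0],[0.06,-0.427,0],[0.06,-0.427,0],[0.06,-0.427,0]],"turn":[0,0,0,0,0,0,0]}'
python3 - <<'E'
from h import *
k=after([496.9,459.6,191,170.47],(-.01,-.94,0),.078); k=after(k,(.06,-.427,0),0);print(k); o=bot.get_obs(); print(o['tcp_pos'],o['ee_rot'])
c=cap('wrist','w18')
E
```

```text
time: 27.6
tcp_pos: [452.0, 179.2, 189.6]
ee_rot: [-179.9, -0.1, 161.0]
ft_force: [0.6, 0.7, -0.0]
finger_gap: 64.1
time: 28.48
tcp_pos: [394.5, 66.2, 190.7]
ee_rot: [-180.0, -0.0, 161.1]
ft_force: [-0.3, 1.3, -0.1]
finger_gap: 64.1
[394.6663266263507, 65.62194313409273, 191.0, 161.11]
[394.49710044  66.18691964 190.65722477] [-1.79987890e+02 -3.69470406e-02  1.61124562e+02]
```

View pics/w18.png

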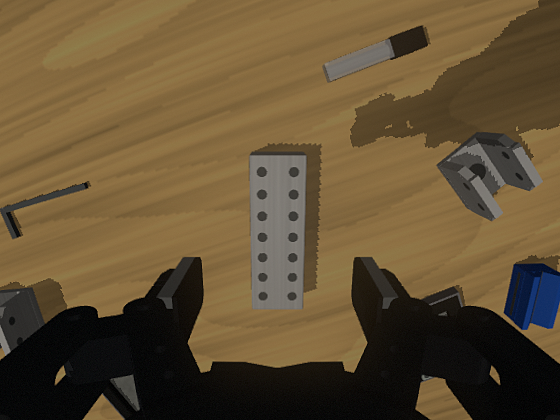

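```bash
python3 - <<'E'
from h import *
c=load('w18')
im=c['img']; g=cv2.cvtColor(im,cv2.COLOR_RGB2HSV); m=((g[...,2]>90)&(g[...,1]<60)).astype(np.uint8)
n,l,s,ce=cv2.connectedComponentsWithStats(m); k=l[185,278]; print(s[k])
cn=max(cv2.findContours((l==k).astype(np.uint8),0,1)[0],key=cv2.contourArea)
w=np.array([onz(c,*p[0].astype(float),30)[:2] for p in cn],np.float32); r=cv2.minAreaRect(w); print(r)
h=[onz(c,*u,30)[:2] for u in[(261.5,172),(294,172),(291.5,296),(263,296)]]; print(h,np.mean(h,0)); d=np.mean(h[:2],0)-np.mean(h[2:],0); print(np.degrees(np.arctan2(d[1],d[0])),np.linalg.norm(d))
rel((*r[0],191),np.degrees(np.arctan2(d[1],d[0])),[394.6,65.8,191,161.1])
E
```

```text
[ 249  155   58  154 7329]
((431.4034729003906, 53.2744140625), (49.55777359008789, 148.0580291748047), 71.0198974609375)
[array([370.92694147,  59.31912037]), array([380.05711622,  86.11737528]), array([493.3829066 ,  46.60443717]), array([484.52803781,  20.59535104])] [432.22375053  53.15907096]
160.97754035033756 120.01749279549527
from [394.6  65.8 191. ] 161.1 shift [-0.1296  0.0002 -0.    ] turn 0.001 q6 28.4 q1 9.5 t 28.525
```

```bash

python3 -m pendant '{"xyz":[[-0.08,0,0.08],[-0.129,0,0.22],[-0.129,0,0.38],[-0.129,0,0.5],[-0.129,0,0.57],[-0.129,0,0.595],[-0.129,0,0.603],[-0.129,0,0.603]],"turn":[0,0,0,0,0,0,0,0]}' 0.7
python3 -m pendant '{"xyz":[[0,0,0],[0,0,0],[0,0,0],[0,0,0],[0,0,0],[0,0,0],[0,0,0]],"turn":[0,0,0,0,0,0,0]}' -1
python3 -m pendant '{"xyz":[[0,0,-0.03],[0,0,-0.08],[0,0,-0.15],[0,0,-0.25],[0,0,-0.33],[0,0,-0.33]],"turn":[0,0,0,0,0,0]}'
python3 -c "
from h import *
cap('wrist','w19');rel((611.3,-145,109),190.3,[431.4,53.5,109,161.1])"
```

```text
time: 29.52
tcp_pos: [431.5, 53.3, 11.0]
ee_rot: [180.0, 0.1, 161.1]
ft_force: [0.1, 0.3, -0.0]
finger_gap: 72.4
time: 30.4
tcp_pos: [431.7, 53.4, 11.3]
ee_rot: [179.9, 0.1, 161.1]
ft_force: [-0.9, 1.1, 6.8]
finger_gap: 48.7
time: 31.15
tcp_pos: [432.0, 53.2, 111.3]
ee_rot: [179.9, 0.2, 161.1]
ft_force: [1.4, 1.1, -7.3]
finger_gap: 48.8
from [431.4  53.5 109. ] 161.1 shift [-0.7817 -0.4318 -0.    ] turn -0.2433 q6 25.9 q1 7.0 t 31.2
```

View pics/w19.png

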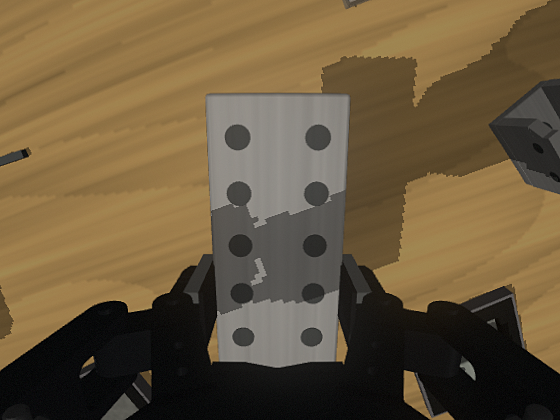

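```bash

python3 -m pendant '{"xyz":[[-0.06,-0.03,0],[-0.18,-0.1,0],[-0.32,-0.18,0],[-0.46,-0.25,0],[-0.6,-0.33,0],[-0.71,-0.39,0],[-0.77,-0.425,0],[-0.782,-0.432,0],[-0.782,-0.432,0],[-0.782,-0.432,0]],"turn":[-0.02,-0.06,-0.1,-0.14,-0.18,-0.22,-0.243,-0.243,-0.243,-0.243]}'
python3 - <<'E'
from h import *
c=cap('wrist','w20'); cap('scene','scene20'); cap('side','side20');o=bot.get_obs();print(o['tcp_pos'],o['ee_rot'])
E
```

```text
time: 32.45
tcp_pos: [610.3, -144.8, 109.0]
ee_rot: [180.0, -0.0, -169.7]
ft_force: [-0.6, -1.2, -6.9]
finger_gap: 48.7
[ 610.65238988 -144.93922078  109.47368492] [-1.79995969e+02  1.69928983e-02 -1.69725308e+02]
```

View pics/w20.png

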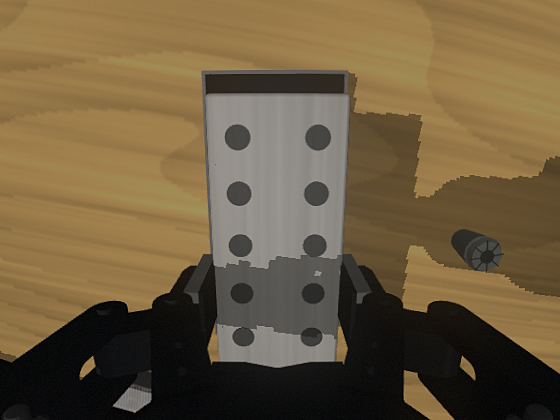

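View pics/scene20.png

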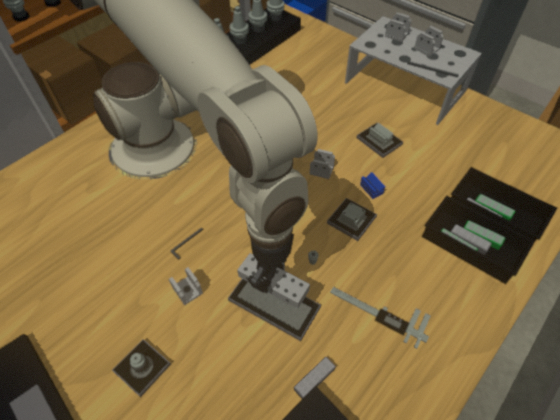

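```bash
python3 - <<'E'
from h import *
c=load('w20')
a,b=onz(c,202,70.5,14),onz(c,349,71,14); e=b-a;e/=np.linalg.norm(e); n=np.array([e[1],-e[0],0]); print(np.linalg.norm(b-a),np.degrees(np.arctan2(e[1],e[0])),'ctr',(a+b)/2+95*n)
a,b=onz(c,205.5,94,128.5),onz(c,349.5,94,128.5); e=b-a;e/=np.linalg.norm(e); n=np.array([e[1],-e[0],0]); print(np.linalg.norm(b-a),np.degrees(np.arctan2(e[1],e[0])),'bar ctr',(a+b)/2+75*n)
E
```

```text
94.62364123369382 100.10493150054656 ctr [ 609.3682408  -146.47468002   14.        ]
48.63721441188965 100.31430254808261 bar ctr [ 610.92424461 -144.60901733  128.5       ]
```

```bash

python3 -m pendant '{"xyz":[[0,-0.003,0.08],[0,-0.003,0.18],[0,-0.003,0.25],[0,-0.003,0.285],[0,-0.003,0.297],[0,-0.003,0.3],[0,-0.003,0.3]],"turn":[0,0,0,0,0,0,0]}'
python3 -m pendant '{"xyz":[[0,0,0.003],[0,0,0.006],[0,0,0.01],[0,0,0.01]],"turn":[0,0,0,0]}'
python3 -c "
from h import *
cap('wrist','w21');print(bot.get_obs()['ft_force'])"
```

```text
time: 33.48
tcp_pos: [611.5, -146.5, 20.1]
ee_rot: [-180.0, 0.1, -169.7]
ft_force: [0.1, -0.3, -5.6]
finger_gap: 48.3
time: 33.98
tcp_pos: [611.2, -146.4, 17.4]
ee_rot: [-180.0, 0.1, -169.8]
ft_force: [-4.8, 0.8, 5.4]
finger_gap: 48.4
[-4.88022838 -0.05582622  6.55617492]
```

View pics/w21.png

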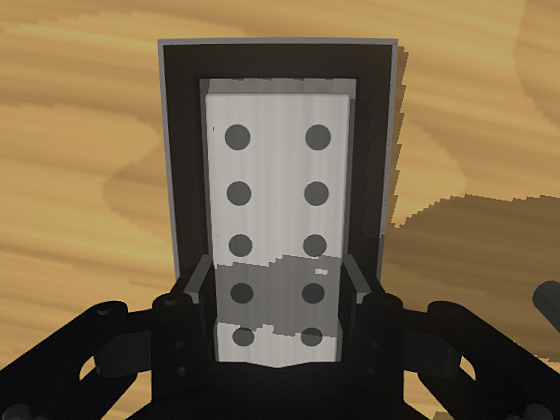

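The bar is inside the pocket (200–356, from row 78), on the floor; release and back off.

```bash

python3 -m pendant '{"xyz":[[0,0,0],[0,0,0],[0,0,0],[0,0,0],[0,0,-0.02],[0,0,-0.1],[0,0,-0.3],[0,0,-0.5],[0,0,-0.7],[0,0,-0.9],[0,0,-0.95],[0,0,-0.95]],"turn":[0,0,0,0,0,0,0,0,0,0,0,0]}' 0.7
python3 -m pendant '{"xyz":[[0.2,0,0],[0.4,0,0],[0.6,0,0],[0.75,0,0],[0.8,0,0],[0.8,0,0],[0.8,0,0]],"turn":[0,0,0,0,0,0,0]}'
python3 - <<'E'
from h import *
cap('wrist','w22');s=cap('scene','s22');d=cap('side','d22')
a=load('scene0')
cv2.imwrite('pics/s22c.png',cv2.resize(s['img'][110:400,100:430,::-1],None,fx=2,fy=2,interpolation=cv2.INTER_CUBIC))
for nm,(y0,y1,x0,x1) in dict(bl=(262,312,160,212),br=(145,185,304,342)).items(): print(nm,np.abs(s['img'][y0:y1,x0:x1].astype(int)-a['img'][y0:y1,x0:x1]).mean())
b=load('side0')
for nm,(y0,y1,x0,x1) in dict(bl=(175,208,318,352),br=(280,320,252,292)).items(): print(nm,np.abs(d['img'][y0:y1,x0:x1].astype(int)-b['img'][y0:y1,x0:x1]).mean())
E
```

```text
time: 35.52
tcp_pos: [611.5, -146.5, 302.8]
ee_rot: [-179.9, 0.2, -169.7]
ft_force: [0.1, -0.1, -0.3]
finger_gap: 72.6
time: 36.4
tcp_pos: [375.8, -189.0, 300.4]
ee_rot: [180.0, -0.0, -169.7]
ft_force: [0.2, -0.2, 0.6]
finger_gap: 72.5
bl 1.611923076923077
br 7.0929824561403505
bl 2.1396316102198454
br 4.283333333333333
```

View pics/s22c.png

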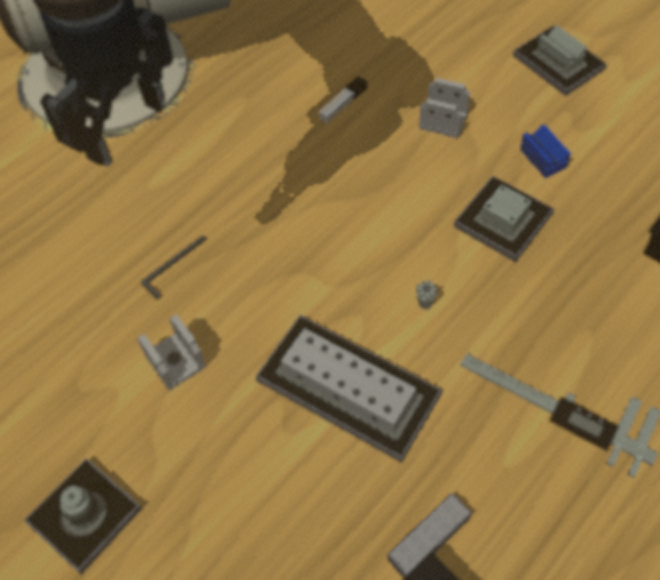

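View pics/w22.png

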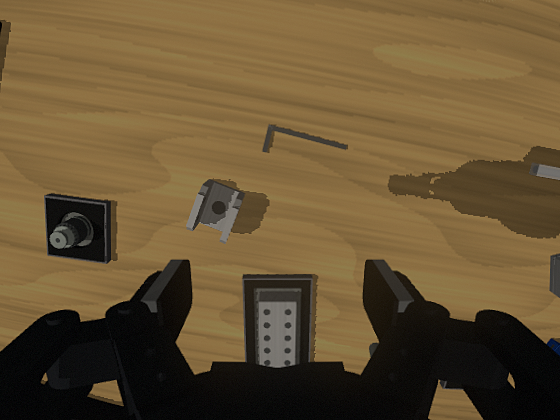

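View pics/d22.png

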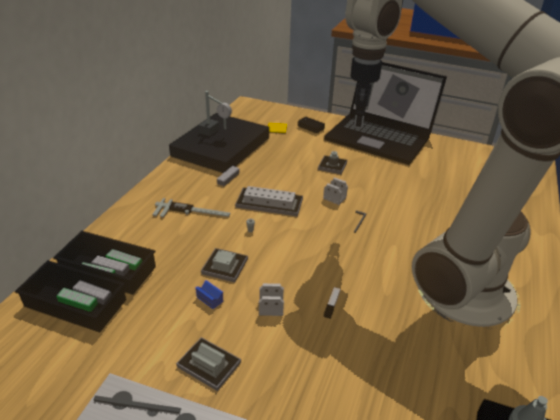

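```bash
python3 -c "
from h import *
print(bot.close_job(), bot.get_obs()['time'])"
```

```text
the job is handed in; nothing more can be done
the job is handed in; nothing more can be done
```

All four pieces are in their own trays, and I handed the job in just after 36.4 s on the robot's clock, against the limit of 104 s. I took the pile apart from the top: jack, packing block, V-block, riser bar. Each piece was lowered until it touched the pocket floor, at the height I expected, and only then let go.

- **Final pictures:** the scene and side views show each piece upright inside its pocket. Wrist force peaked at about 8 N in the readings after each move.
- **Brackets:** both look to be where they started. The right one's picture changed more than the left's (mean difference 7.1 against 1.6 grey levels in the scene view, 4.3 against 2.1 in the side view). I put that down to the arm's shadow falling near it and did not measure its position again.
- **Disagreements:**
  - The V-block stood across the riser bar, not along it as the text says, so I gripped and turned it as the pictures showed.
  - Tray positions from different views differed by up to about 4 mm. That is within the 8 mm of play, but the V-block sits a few millimetres off centre in its pocket.

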